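# Sort the loose welding-press parts

## Robot

A 6-joint arm with a two-finger parallel gripper is mounted at the origin on a cart in front of the work surface, level with it; the furniture and walls round the work are solid. World frame = base frame: x ahead of the robot, y to its left, z up, the work surface at z = 0. Lengths are in m, angles in rad, forces in N, time in s.
With the tool pointing down it reaches from about 0.3 to 1 m from the base axis. Payload 5.1 kg.
Tool frame: the origin (TCP) lies midway between the tips of the shut fingers; the grasp point (between the pads) lies 19 mm behind it; z points along the fingers, y is the line along which they close (so a half turn about z gives the same grasp; the last joint's range is limited). The gripper opens to 95 mm and grips with 3 to 60 N. Pads are 20 mm wide; open, the fingers measure 119 mm over their backs; the gripper's body (75 mm by 180 mm) begins 59 mm behind the grasp point.
Start: joints at [-1.24, 0.124, 1.65, -0, 1.367, -0.083], TCP at [0.261, -0.595, 0.215] pointing down, gripper open.
Joint ranges: [-2.61, 2.61], [-1.02, 2.33], [0.03, 2.71], [-1.35, 4.49], [0.32, 2.68], [-2.91, 2.91]. Speed limits (rad/s): [2.57, 2.57, 3.14, 3.14, 3.14, 3.14].

## Interface

Orientations are given as a rotation vector (axis times angle).
In Python, from plant import get_obs, eyes, order gives the robot as it stands.
- The arm moves only by the shell command python3 -m creep 'ROWS' [OPENING] [FORCE]. ROWS is JSON, a list that holds one entry, the list of rows, each a list of 6 numbers: the shift along the tool's x, y, z in mm, then the turn, a rotation vector about the tool's x, y, z in rad. A call has 1 to 10 rows; each row shifts and turns the commanded pose from where the row before left it, along the tool's axes as they then stand; what a row does not reach is not made up. A row lasts 1/10 s, in which the tool goes at most 50 mm and 8.59 degrees, less where a joint would pass 70% of its speed; a pose out of reach is approached as far as the arm can. A call with a gripper value outside its range is refused whole. OPENING is the opening, from -1 (shut) to 1 (fully open), so that 0 is half open, set as the call begins (- or left out, the last holds). The fingers move at their own pace and stop on an object; FORCE is the grip in N (left out, the last holds). Time passes only in rows, so rows that do not move let the fingers close. It gives the time, the measured TCP pose, the force, the opening and the grip force at its end, in the units of the state.
- get_obs(): the state, without advancing time (a new reading comes with each control period).
- eyes.camera(name): name is "side" or "top"; returns the picture (420x560x3 uint8, red, green, blue); there is no depth.
- eyes.camera_params(name): a dict with "fx", "fy", "cx", "cy" (pixels), "camera_from_world" (4x4, takes a point from world to camera coordinates). Camera axes: x right, y down, z forward; pixel columns grow to the right and rows downward; lengths in m; the calibration is good to about 2 mm. A picture is of the moment at which its call begins. camera_params takes no time and is no camera call.
- order.finish_job(): hands the job in; it is judged then, once.
The state is a dict: "time_s": time; "qpos": joint angles; "qvel": joint speeds; "tau": joint torques, N m; "tcp_pos": TCP position; "ee_rot": TCP orientation; "contact_force": force on the tool from outside, world axes, zero at the start; "wrist_torque": the same for the moment, N m; "grip_width": finger opening in m; "grip_force": force on a finger pad.
Only numpy, scipy, OpenCV 4.12 (cv2) and the standard library are available. Lean on these libraries where they do the work, as an engineer would, in place of code of your own. Each camera call takes 0.05 s, during which the arm holds its last target. There are 200 camera calls.

## Task

Sort the loose parts lying at the front of the bench: stand both copper electrodes, the V block and the turned stop, upright as they stand now, each on the floor of the tray that already holds one of its kind, and lay the flat plate squarely on top of the pile of like plates. The pile's height is not known, so lower the plate gently until it touches; leave the pliers where they lie.

Things in the scene. Friction and masses are not known exactly. Their poses are not given: they have to be found in the camera images.
- long_electrode_center (a point): loose copper spot-weld electrode standing upright on the bench, 18 mm across, 50 mm tall, narrowing to a blunt point at the top (grip its lower half, the top 20 mm taper); point on its axis half-way up, z up
- short_electrode_center (a point): loose copper spot-weld electrode like the other but 42 mm tall, 18 mm across, upright on the bench; belongs in the same tray; point on its axis half-way up, z up
- v_block_center (a point): loose steel V block, 40 (x) x 52 (y) x 34 (z) mm, V groove in the top running along y; the two outer faces 40 mm apart (across x) are flat and upright; point at its middle, 17 mm above its underside
- stop_center (a point): loose turned aluminium stop: a round body 55 mm across up to 43 mm high with a narrower neck of about 30 mm on top, 57 mm tall in all, standing on the bench; point on its axis half-way up (28.5 mm)
- plate_center (a point): loose flat machined steel plate, 30 (x) x 70 (y) x 10 (z) mm, with a few holes, lying flat on the bench; point at its middle, 5 mm above its underside
- electrode_tray: fixed shallow dark steel tray, 140 x 84 mm outside, walls 12 mm high and 3 mm thick, floor 3 mm thick; it looks like the other two trays, but an upright copper electrode (18 mm across, 50 mm tall) stands fixed in it, at 37 mm along the tray's +x axis, so the -x part of the tray is free. Origin: centre of the tray's underside, on the bench; x along its length, y across, z up
- v_block_tray: fixed shallow dark steel tray, 140 x 84 mm outside, walls 12 mm high and 3 mm thick, floor 3 mm thick; it looks like the other two trays, but a V block (52 mm along the tray's x, 40 mm along its y, 34 mm tall) stands fixed in it, at 37 mm along the tray's +x axis, so the -x part of the tray is free. Origin: centre of the tray's underside, on the bench; x along its length, y across, z up
- stop_tray: fixed shallow dark steel tray, 140 x 84 mm outside, walls 12 mm high and 3 mm thick, floor 3 mm thick; it looks like the other two trays, but a turned aluminium stop (55 mm across, 57 mm tall) stands fixed in it, at 37 mm along the tray's +x axis, so the -x part of the tray is free. Origin: centre of the tray's underside, on the bench; x along its length, y across, z up
- pile: fixed pile of flat plates, each 30 x 70 x 10 mm like the loose one, on a dark steel rest of 60 x 100 x 6 mm; the pile's top lies somewhere from 20 to 50 mm above the bench (not given, differs each time) and is firm. Origin: centre of the rest's underside, at bench height, below the centre of the pile; x across the plates (30 mm), y along them (70 mm), z up
- pliers_center (a point): bystander: loose combination pliers with red handles, 179 x 55 x 18 mm, lying flat at the left edge of the work; point at their middle, 9 mm up; x along their length
Things that resemble listed ones, but are neither listed nor needed, are in the scene too. What is shaped like the part that bears stop_center but turquoise is not meant.

How it is judged:
By the outcome, as a careful person would: the job done as asked, in the order asked, and still so for the second after the job is handed in, with the robot touching nothing.
It also fails if it takes over 120 s, if anything falls off the work surface, if the arm or the gripper's body presses on something with over 40 N, if the wrist force passes 120 N, or if a joint passes its speed limit or range.

## Working session

There is one attempt and no reset: what is moved stays moved. The work goes in short steps, Python scripts to look and compute and a shell command to move; the robot and the scene stay as the last step left them, time stands still between calls to the robot, and variables do not carry over. Pictures are saved under pics/ and viewed, at most 14 in all, crops included, and the job is handed in when it is done.

```bash
ls; mkdir -p pics
python3 - <<'E'
from plant import get_obs, eyes, order
import cv2,numpy as np
for n in("top","side"):
    im=eyes.camera(n); cv2.imwrite(f"pics/{n}0.png",im[...,::-1])
    p=eyes.camera_params(n); print(n,p["fx"],p["cx"],p["cy"]); print(np.round(p["camera_from_world"],3))
o=get_obs();print(o["time_s"],o["tcp_pos"],o["ee_rot"],o["grip_width"])
E
```

```text
pics
top 432.2325700337636 274.6439580032407 204.6974139863652
[[ 1.000e-03 -1.000e+00 -6.000e-03  5.600e-02]
 [-9.750e-01  0.000e+00 -2.210e-01  5.660e-01]
 [ 2.210e-01  6.000e-03 -9.750e-01  1.042e+00]
 [ 0.000e+00  0.000e+00  0.000e+00  1.000e+00]]
side 523.8991030995397 280.214807662041 199.63166761222794
[[ 0.504 -0.863 -0.011 -0.223]
 [-0.37  -0.204 -0.906  0.284]
 [ 0.78   0.461 -0.422  0.819]
 [ 0.     0.     0.     1.   ]]
0.1 [ 0.26113241 -0.59459658  0.21351588] [-3.07275928e+00 -6.44986336e-01  4.06464487e-04] 0.09537036820058116
```

View pics/top0.png

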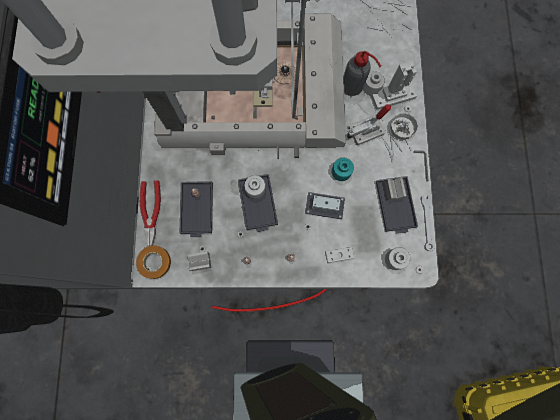

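View pics/side0.png

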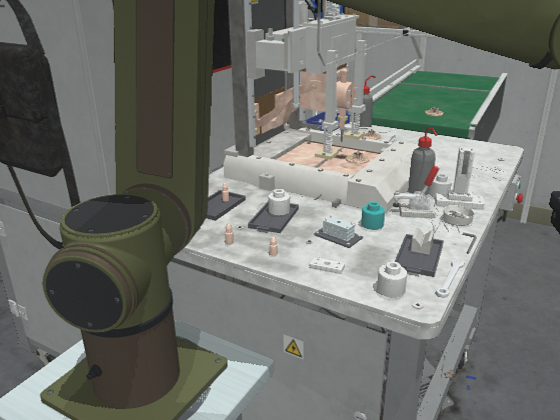

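The top view shows, left to right along the front, the V block (198,262), electrodes (247,260) and (291,258), plate (340,255) and stop (397,258). Behind them are the electrode tray (196,208), stop tray (258,202), pile (325,204) and V block tray (396,204). The turquoise decoy is at (343,168). The side view agrees. The stop could be the grey one at (397,258), the turquoise one at (343,168) or the fixed one in the tray at (255,184). The loose grey one at the front fits the description, and I'll confirm it in an enlarged crop.

Run:
```python
import cv2
im=cv2.imread("pics/top0.png")
cv2.imwrite("pics/c1.png",cv2.resize(im[165:280,130:290],None,fx=5,fy=5,interpolation=cv2.INTER_CUBIC))
cv2.imwrite("pics/c2.png",cv2.resize(im[165:280,280:440],None,fx=5,fy=5,interpolation=cv2.INTER_CUBIC))
```

```text
(no output)
```

View pics/c1.png

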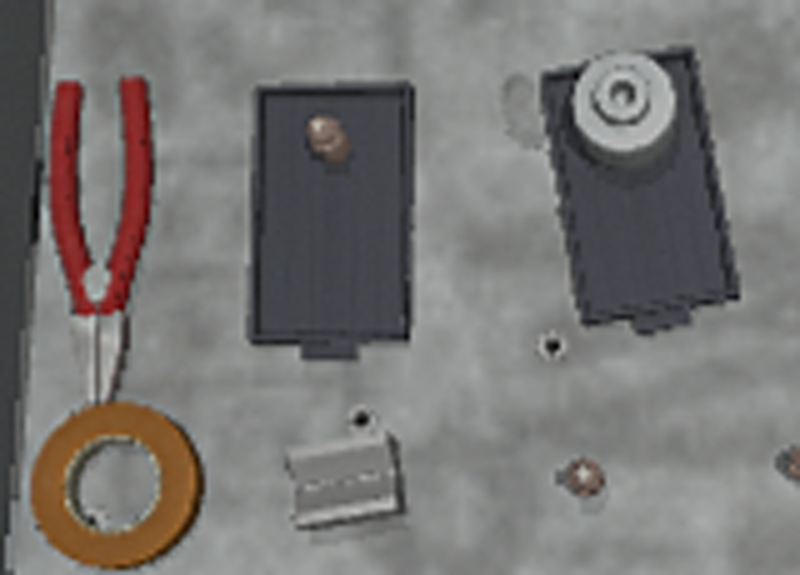

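View pics/c2.png

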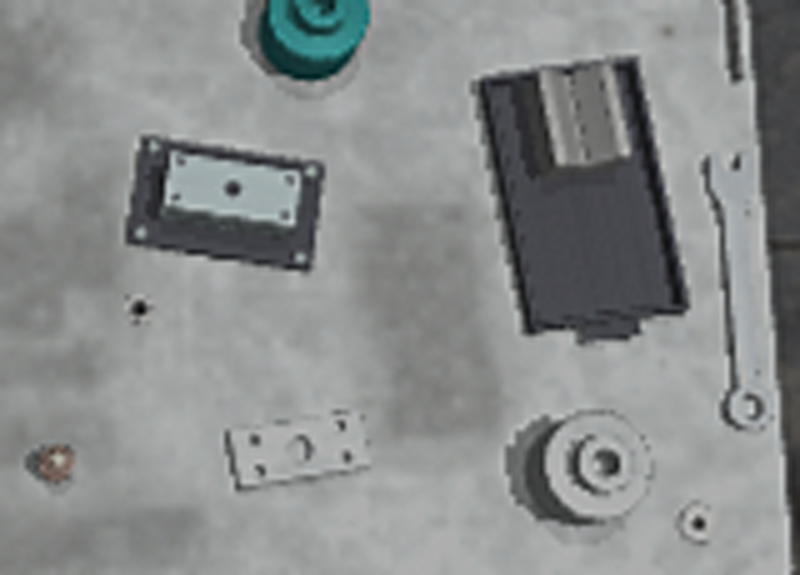

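In the crops the grey stop at the front, crop (590,480), has the right shape and colour. The plate's centre hole is at crop (300,449), and the V groove runs left to right with the block yawed about 10°. Next I cast rays to get positions.

```bash
cat > h.py <<'E'
from plant import get_obs, eyes, order
import cv2,numpy as np
from scipy.spatial.transform import Rotation as R
def ray(n,u,v):
    p=eyes.camera_params(n);T=np.array(p["camera_from_world"]);r=T[:3,:3]
    return -r.T@T[:3,3], r.T@np.array([(u-p["cx"])/p["fx"],(v-p["cy"])/p["fy"],1])
def onz(n,u,v,z):
    c,d=ray(n,u,v);return c+d*(z-c[2])/d[2]
def proj(n,P):
    p=eyes.camera_params(n);q=(np.array(p["camera_from_world"])@np.append(P,1))[:3]
    return np.array([p["fx"]*q[0]/q[2]+p["cx"],p["fy"]*q[1]/q[2]+p["cy"]])
def tri(a,b):
    (c1,d1),(c2,d2)=ray("top",*a),ray("side",*b)
    s=np.linalg.lstsq(np.c_[d1,-d2],c2-c1,rcond=None)[0]
    P,Q=c1+s[0]*d1,c2+s[1]*d2;return (P+Q)/2,np.linalg.norm(P-Q)
def plan(xy,yaw=None):
    """tool-frame shift (mm) to world xy at present height and yaw turn; pads' line to yaw (deg, mod 180)"""
    o=get_obs();r=R.from_rotvec(o["ee_rot"]);p=np.array(o["tcp_pos"])
    t=r.inv().apply(np.r_[xy,p[2]]-p)*1e3
    yw=np.degrees(np.arctan2(*r.as_matrix()[[1,0],1]))
    print("tool shift",t.round(1),"z",p[2].round(4),"padline yaw",yw.round(1),"tilt",r.as_matrix()[:,2].round(3))
    if yaw is not None:
        d=(yaw-yw+90)%180-90;print("turn about tool z (rad)",np.round(-np.radians(d),3))
E
cat > m.py <<'E'
from h import *
def cr(x0,U,V): return x0+(U+.5)/5-.5,165+(V+.5)/5-.5
def quad(name,x0,c,z):
    P=np.array([onz("top",*cr(x0,*q),z)[:2] for q in c])
    e=np.linalg.norm(np.roll(P,-1,0)-P,axis=1)*1e3
    d=P[0]+P[1]-P[2]-P[3] # pointing far
    l=P[0]+P[3]-P[1]-P[2]
    print(name,"c",P.mean(0).round(4),"sides",e.round(0),"far-dir yaw",np.degrees(np.arctan2(d[1],d[0])).round(1),"left-dir yaw",np.degrees(np.arctan2(l[1],l[0])).round(1))
quad("etray",130,[(255,86),(413,84),(408,340),(248,342)],.012)
quad("stray",130,[(543,72),(692,48),(738,297),(585,324)],.012)
quad("vtray",280,[(475,80),(637,58),(688,310),(525,334)],.012)
quad("rest",280,[(140,136),(324,160),(310,270),(127,242)],.006)
quad("plate",280,[(228,430),(362,408),(372,465),(238,490)],.01)
quad("vblock",130,[(287,450),(383,430),(400,508),(296,525)],.034)
print("stop neck",onz("top",*cr(280,604,462),.057),"body",onz("top",*cr(280,597,467),.043))
t=cv2.imread("pics/top0.png");s=cv2.imread("pics/side0.png")
for n,im,b in(("top",t,(180,170,320,275)),("side",s,(210,180,300,260))):
    f=im.astype(int);m=((f[...,2]-f[...,0]>18)&(f[...,2]>60)).astype(np.uint8)
    k=np.zeros_like(m);k[b[1]:b[3],b[0]:b[2]]=1
    N,_,st,ce=cv2.connectedComponentsWithStats(m*k)
    for i in range(1,N):
        if st[i,4]>12:print(n,st[i],ce[i].round(1), onz(n,*ce[i],.025).round(3))
E
python3 m.py
```

```text
etray c [0.5716 0.2682] sides [ 86. 140.  85. 141.] far-dir yaw 1.1 left-dir yaw 90.7
stray c [0.5868 0.1031] sides [ 82. 140.  82. 141.] far-dir yaw 10.3 left-dir yaw 99.8
vtray c [ 0.5811 -0.2673] sides [ 89. 140.  88. 141.] far-dir yaw 7.6 left-dir yaw 98.2
rest c [ 0.5782 -0.0775] sides [100.  61.  99.  59.] far-dir yaw -8.3 left-dir yaw 81.7
plate c [ 0.4452 -0.113 ] sides [72. 30. 71. 32.] far-dir yaw 7.9 left-dir yaw 99.9
vblock c [0.427  0.2528] sides [50. 41. 53. 39.] far-dir yaw 11.9 left-dir yaw 100.6
stop neck [ 0.43319136 -0.25782611  0.057     ] body [ 0.43210819 -0.25810331  0.043     ]
top [192 188   8   9  46] [195.2 192.2] [0.609 0.269 0.025]
top [288 254   7   7  31] [290.9 257.4] [0.435 0.015 0.025]
top [244 257   6   7  27] [246.7 259.9] [0.429 0.129 0.025]
side [222 183   7  19 106] [225.  192.5] [0.61  0.27  0.025]
side [225 223   8  21 136] [228.6 233.8] [0.425 0.127 0.025]
side [269 237   9  19 127] [273.1 246.3] [0.426 0.009 0.025]
```

Run:
```python
from h import *
def cr(x0,U,V): return x0+(U+.5)/5-.5,165+(V+.5)/5-.5
print(onz("top",*cr(130,583,473),.05),onz("top",*cr(280,60,455),.042),onz("top",*cr(280,60,455),.05))
print(tri(cr(130,583,473),(229,224)),tri(cr(280,58,457),(273.5,238)))
plan([.428,.127],91)
```

```text
[0.42814625 0.12819085 0.05      ] [0.43811869 0.01355372 0.042     ] [0.43726853 0.01381849 0.05      ]
(array([0.42871549, 0.12773119, 0.04853065]), np.float64(0.0014144661907670385)) (array([0.43749417, 0.01440844, 0.0386999 ]), np.float64(0.00015051270905457338))
tool shift [ 442.9 -593.6    1.2] z 0.2135 padline yaw -66.3 tilt [-0.001  0.002 -1.   ]
turn about tool z (rad) 0.396
```

```bash
python3 -m creep '[[[29.5,-39.6,0,0,0,0],[29.5,-39.6,0,0,0,0],[29.5,-39.6,0,0,0,0],[29.5,-39.6,0,0,0,0],[29.5,-39.6,0,0,0,0],[29.5,-39.6,0,0,0,0],[29.5,-39.6,0,0,0,0],[29.5,-39.6,0,0,0,0],[29.5,-39.6,0,0,0,0],[29.5,-39.6,0,0,0,0]]]' 1 20
python3 -m creep '[[[29.5,-39.6,0,0,0,0],[29.5,-39.6,0,0,0,0],[29.5,-39.6,0,0,0,0],[29.5,-39.6,0,0,0,0],[29.5,-39.6,0,0,0,0],[0,0,0,0,0,0.132],[0,0,0,0,0,0.132],[0,0,0,0,0,0.132],[0,0,0,0,0,0],[0,0,0,0,0,0]]]' 0.2
python3 -c "
from h import *
plan([.4285,.128],91)"
```

```text
time_s: 1.1
tcp_pos: [0.3719, -0.112, 0.2144]
ee_rot: [3.075, 0.644, 0.001]
contact_force: [0.5, 0.1, -0.5]
grip_width: 0.0949
grip_force: 0.0
time_s: 2.1
tcp_pos: [0.4274, 0.1266, 0.2143]
ee_rot: [3.141, 0.032, -0.001]
contact_force: [0.5, 0.4, 0.4]
grip_width: 0.0574
grip_force: 0.0
tool shift [ 1.1 -1.4 -0. ] z 0.2143 padline yaw -88.8 tilt [-0.001 -0.    -1.   ]
turn about tool z (rad) 0.003
```

```bash
python3 -m creep '[[[1.1,-1.4,45,0,0,0],[0,0,45,0,0,0],[0,0,45,0,0,0],[0,0,40,0,0,0],[0,0,22,0,0,0],[0,0,11,0,0,0],[0,0,0,0,0,0]]]' 0.2
python3 -m creep '[[[0,0,0,0,0,0],[0,0,0,0,0,0],[0,0,0,0,0,0],[0,0,0,0,0,0],[0,0,0,0,0,0],[0,0,0,0,0,0]]]' -1 20
```

```text
time_s: 2.8
tcp_pos: [0.4276, 0.1277, 0.0053]
ee_rot: [3.141, 0.029, -0.005]
contact_force: [-0.2, -0.0, 0.9]
grip_width: 0.0571
grip_force: 0.0
time_s: 3.4
tcp_pos: [0.429, 0.1283, 0.0071]
ee_rot: [-3.141, -0.028, -0.001]
contact_force: [0.1, 0.8, 1.0]
grip_width: 0.0172
grip_force: 19.9
```

```bash
python3 -m creep '[[[0,0,-20,0,0,0],[0,0,-40,0,0,0],[0,0,-30,0,0,0],[0,0,0,0,0,0],[0,0,0,0,0,0]]]'
python3 -c "
from h import *
plan([.5616,.268],91)"
```

```text
time_s: 3.9
tcp_pos: [0.429, 0.1281, 0.097]
ee_rot: [-3.141, -0.028, -0.002]
contact_force: [0.1, 0.2, -0.7]
grip_width: 0.0171
grip_force: 19.9
tool shift [ 135.1 -137.5    0.2] z 0.097 padline yaw -89.0 tilt [ 0.001  0.    -1.   ]
turn about tool z (rad) 0.0
```

```bash
python3 -m creep '[[[20,-20,0,0,0,0],[32,-33,0,0,0,0],[32,-33,0,0,0,0],[32,-33,0,0,0,0],[19,-18.5,0,0,0,0],[0,0,30,0,0,0],[0,0,30,0,0,0],[0,0,12,0,0,0],[0,0,0,0,0,0],[0,0,0,0,0,0]]]'
python3 -c "
from h import *
plan([.5616,.268],91)"
```

```text
time_s: 4.9
tcp_pos: [0.5611, 0.2678, 0.0245]
ee_rot: [3.141, 0.028, -0.001]
contact_force: [-0.2, -0.3, -0.5]
grip_width: 0.0168
grip_force: 19.9
tool shift [ 0.5 -0.2 -0. ] z 0.0245 padline yaw -89.0 tilt [-0.001 -0.    -1.   ]
turn about tool z (rad) 0.0
```

```bash
python3 -m creep '[[[0,0,8,0,0,0],[0,0,4,0,0,0],[0,0,1.5,0,0,0],[0,0,0.5,0,0,0],[0,0,0,0,0,0]]]'
python3 -m creep '[[[0,0,0,0,0,0],[0,0,0,0,0,0],[0,0,0,0,0,0]]]' -0.3
python3 -m creep '[[[0,0,-20,0,0,0],[0,0,-40,0,0,0],[0,0,-40,0,0,0],[0,0,0,0,0,0],[0,0,0,0,0,0]]]'
python3 -c "
from h import *
plan([.437,.0142],91)"
```

```text
time_s: 5.4
tcp_pos: [0.5614, 0.268, 0.0109]
ee_rot: [-3.141, -0.028, -0.001]
contact_force: [0.2, 0.9, -0.9]
grip_width: 0.0177
grip_force: 19.9
time_s: 5.7
tcp_pos: [0.5615, 0.268, 0.011]
ee_rot: [-3.141, -0.028, -0.001]
contact_force: [0.2, -0.1, 0.1]
grip_width: 0.0321
grip_force: 0.0
time_s: 6.2
tcp_pos: [0.5622, 0.2684, 0.1125]
ee_rot: [-3.14, -0.028, -0.005]
contact_force: [0.6, 0.1, -0.4]
grip_width: 0.0332
grip_force: 0.0
tool shift [-129.8  251.9   -0.7] z 0.1125 padline yaw -89.0 tilt [ 0.003  0.001 -1.   ]
turn about tool z (rad) 0.0
```

```bash
python3 -m creep '[[[-18.5,36,0,0,0,0],[-18.5,36,0,0,0,0],[-18.5,36,0,0,0,0],[-18.5,36,0,0,0,0],[-18.5,36,0,0,0,0],[-18.5,36,0,0,0,0],[-18.8,35.9,0,0,0,0],[0,0,0,0,0,0],[0,0,0,0,0,0]]]' 0.2
python3 -c "
from h import *
im=eyes.camera('top');cv2.imwrite('pics/a.png',cv2.resize(im[165:280,160:320],None,fx=5,fy=5)[...,::-1])
plan([.437,.0142],91)"
```

```text
time_s: 7.1
tcp_pos: [0.4349, 0.0134, 0.1092]
ee_rot: [-3.141, -0.025, 0.003]
contact_force: [1.6, 0.3, 0.1]
grip_width: 0.057
grip_force: 0.0
tool shift [ 1.6 -0.2 -0. ] z 0.1096 padline yaw -89.0 tilt [-0.002  0.001 -1.   ]
turn about tool z (rad) -0.0
```

View pics/a.png

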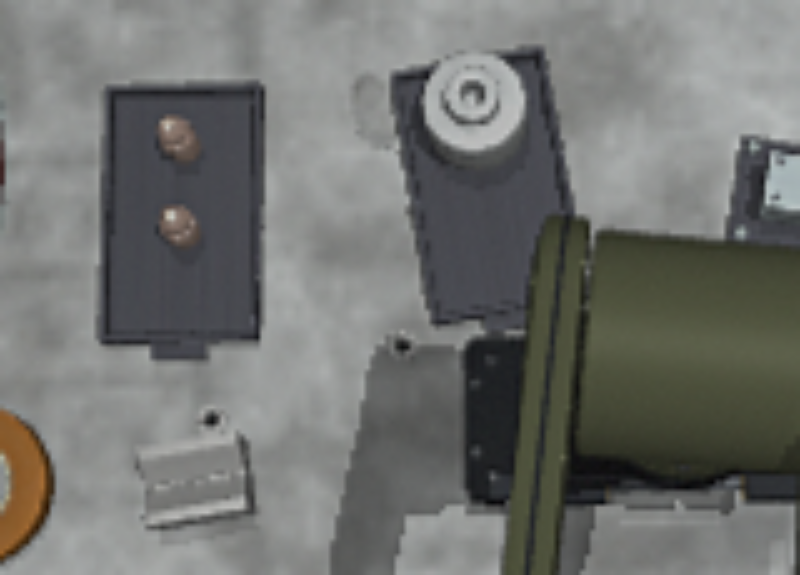

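The long electrode stands in the tray at crop (180,225), in front of the fixed one. Now the short one.

```bash
python3 -m creep '[[[1.6,-0.2,35,0,0,0],[0,0,35,0,0,0],[0,0,22,0,0,0],[0,0,10,0,0,0],[0,0,3,0,0,0],[0,0,0,0,0,0]]]'
python3 -m creep '[[[0,0,0,0,0,0],[0,0,0,0,0,0],[0,0,0,0,0,0],[0,0,0,0,0,0],[0,0,0,0,0,0],[0,0,0,0,0,0]]]' -1 20
python3 -m creep '[[[0,0,-20,0,0,0],[0,0,-40,0,0,0],[0,0,-30,0,0,0],[0,0,0,0,0,0],[0,0,0,0,0,0]]]'
python3 -c "
from h import *
plan([.526,.267],91)"
```

```text
time_s: 7.75
tcp_pos: [0.4381, 0.0145, 0.0059]
ee_rot: [-3.141, -0.03, -0.0]
contact_force: [-0.3, 0.1, 0.3]
grip_width: 0.0566
grip_force: 0.0
time_s: 8.35
tcp_pos: [0.4376, 0.014, 0.0059]
ee_rot: [-3.141, -0.028, -0.0]
contact_force: [-0.4, -0.1, 0.9]
grip_width: 0.0173
grip_force: 20.0
time_s: 8.85
tcp_pos: [0.4377, 0.014, 0.0958]
ee_rot: [3.141, 0.028, 0.001]
contact_force: [-0.5, 0.9, -0.6]
grip_width: 0.0176
grip_force: 20.0
tool shift [  92.8 -251.4    0. ] z 0.0958 padline yaw -89.0 tilt [ 0.001 -0.    -1.   ]
turn about tool z (rad) 0.0
```

```bash
python3 -m creep '[[[10,-27,0,0,0,0],[15,-40,0,0,0,0],[15,-40,0,0,0,0],[15,-40,0,0,0,0],[15,-40,0,0,0,0],[13,-37.4,0,0,0,0],[9.8,-27,0,0,0,0],[0,0,0,0,0,0],[0,0,40,0,0,0],[0,0,32,0,0,0]]]'
python3 -m creep '[[[0,0,8,0,0,0],[0,0,4,0,0,0],[0,0,1.5,0,0,0],[0,0,0.8,0,0,0],[0,0,0,0,0,0]]]'
python3 -m creep '[[[0,0,0,0,0,0],[0,0,0,0,0,0],[0,0,0,0,0,0]]]' -0.3
python3 -m creep '[[[0,0,-20,0,0,0],[0,0,-40,0,0,0],[0,0,-40,0,0,0],[0,0,0,0,0,0],[0,0,0,0,0,0]]]'
python3 -c "
from h import *
plan([.427,.253],11)"
```

```text
time_s: 9.85
tcp_pos: [0.5245, 0.2661, 0.021]
ee_rot: [3.14, 0.028, -0.004]
contact_force: [-0.3, -0.4, -1.7]
grip_width: 0.0169
grip_force: 20.0
time_s: 10.35
tcp_pos: [0.527, 0.2673, 0.0109]
ee_rot: [-3.14, -0.028, -0.004]
contact_force: [-1.2, 0.0, 0.7]
grip_width: 0.017
grip_force: 20.0
time_s: 10.65
tcp_pos: [0.5262, 0.2672, 0.0099]
ee_rot: [-3.141, -0.028, -0.001]
contact_force: [0.3, 0.1, -0.6]
grip_width: 0.0321
grip_force: 0.0
time_s: 11.15
tcp_pos: [0.5268, 0.2674, 0.1111]
ee_rot: [-3.14, -0.028, -0.005]
contact_force: [-0.8, -0.7, -0.7]
grip_width: 0.0337
grip_force: 0.0
tool shift [-100.1   12.7   -0.3] z 0.1111 padline yaw -89.0 tilt [ 0.003  0.001 -1.   ]
turn about tool z (rad) 1.397
```

```bash
python3 -m creep '[[[-33,4,0,0,0,0],[-33,4,0,0,0,0],[-34,4.7,0,0,0,0],[0,0,0,0,0,0.14],[0,0,0,0,0,0.14],[0,0,0,0,0,0.14],[0,0,0,0,0,0.14],[0,0,0,0,0,0.14],[0,0,0,0,0,0.14],[0,0,0,0,0,0.14]]]' 0.3
python3 -m creep '[[[0,0,0,0,0,0.14],[0,0,0,0,0,0.14],[0,0,0,0,0,0.137],[0,0,0,0,0,0],[0,0,0,0,0,0]]]'
python3 -c "
from h import *
plan([.427,.253],11);print(get_obs()['qpos'])"
```

```text
time_s: 12.15
tcp_pos: [0.4286, 0.2427, 0.107]
ee_rot: [-2.789, 1.43, 0.022]
contact_force: [-0.5, -0.2, 0.4]
grip_width: 0.0615
grip_force: 0.0
time_s: 12.65
tcp_pos: [0.4504, 0.1582, 0.0986]
ee_rot: [-2.479, 1.783, 0.153]
contact_force: [0.0, 0.6, -0.1]
grip_width: 0.0622
grip_force: 0.0
tool shift [-96.5  -7.9  12.7] z 0.0986 padline yaw -161.5 tilt [-0.032  0.126 -0.991]
turn about tool z (rad) 0.131
[ 0.14487902 -0.16442456  2.14142081  0.14070009  1.18140769  2.90789236]
```

Joint 6 reached the end of its range, so I'll take the half-turn equivalent the other way, once I've unwound it and levelled the tool.

```bash
python3 -m creep '[[[0,0,-20,0,0,-0.14],[0,0,0,0,0,-0.14],[0,0,0,0,0,-0.14],[0,0,0,0,0,-0.14],[0,0,0,0,0,-0.14],[0,0,0,0,0,0]]]'
cat >> h.py <<'E'
def level():
    r=R.from_rotvec(get_obs()["ee_rot"]);z=r.as_matrix()[:,2];a=np.cross(z,[0,0,-1])
    a*=np.arcsin(np.linalg.norm(a))/max(np.linalg.norm(a),1e-9)
    print("level by tool rotvec",r.inv().apply(a).round(3),"q6",np.round(get_obs()["qpos"][5],2))
E
python3 -c "
from h import *
plan([.427,.253],11);level();print(get_obs()['tcp_pos'])"
```

```text
time_s: 13.25
tcp_pos: [0.4513, 0.1575, 0.1195]
ee_rot: [-2.915, 0.812, 0.096]
contact_force: [0.3, 0.1, 0.2]
grip_width: 0.062
grip_force: 0.0
tool shift [-69.6 -68.6  12.8] z 0.1195 padline yaw -121.4 tilt [-0.03   0.127 -0.991]
turn about tool z (rad) 0.831
level by tool rotvec [-0.093  0.092 -0.   ] q6 2.21
[0.4513233  0.15753691 0.11953784]
```

```bash
python3 -m creep '[[[0,0,0,-0.093,0.092,0],[0,0,0,0,0,0],[0,0,0,0,0,-0.145],[0,0,0,0,0,-0.145],[0,0,0,0,0,-0.145],[0,0,0,0,0,-0.145],[0,0,0,0,0,-0.145],[0,0,0,0,0,-0.145],[0,0,0,0,0,-0.145],[0,0,0,0,0,-0.145]]]'
python3 -m creep '[[[0,0,0,0,0,-0.145],[0,0,0,0,0,-0.145],[0,0,0,0,0,-0.145],[0,0,0,0,0,-0.145],[0,0,0,0,0,-0.145],[0,0,0,0,0,-0.145],[0,0,0,0,0,-0.145],[0,0,0,0,0,-0.135],[0,0,0,0,0,0],[0,0,0,0,0,0]]]'
python3 -c "
from h import *
plan([.427,.253],11);level();print(get_obs()['tcp_pos'])"
```

```text
time_s: 14.25
tcp_pos: [0.4517, 0.1568, 0.1198]
ee_rot: [-2.99, -0.957, -0.001]
contact_force: [-0.3, 1.0, -0.2]
grip_width: 0.0618
grip_force: 0.0
time_s: 15.25
tcp_pos: [0.4518, 0.1565, 0.1199]
ee_rot: [-2.0, -2.422, -0.002]
contact_force: [-0.5, 0.3, -0.7]
grip_width: 0.0618
grip_force: 0.0
tool shift [99.5 -6.1  0.1] z 0.1199 padline yaw 10.9 tilt [ 0.001  0.001 -1.   ]
turn about tool z (rad) -0.002
level by tool rotvec [ 0.001 -0.001  0.   ] q6 0.03
[0.45183227 0.1565028  0.11985922]
```

```bash
python3 -m creep '[[[33,-2,0,0,0,0],[33,-2,0,0,0,0],[33.5,-2.1,0,0,0,0],[0,0,40,0,0,0],[0,0,40,0,0,0],[0,0,20,0,0,0],[0,0,9.5,0,0,0],[0,0,0,0,0,0]]]'
python3 -m creep '[[[0,0,0,0,0,0],[0,0,0,0,0,0],[0,0,0,0,0,0],[0,0,0,0,0,0],[0,0,0,0,0,0],[0,0,0,0,0,0]]]' -1 35
python3 -m creep '[[[0,0,-20,0,0,0],[0,0,-40,0,0,0],[0,0,-40,0,0,0],[0,0,0,0,0,0],[0,0,0,0,0,0]]]'
python3 -c "
from h import *
a=np.radians(8.0);c=np.array([.5811,-.2673])-.029*np.array([np.cos(a),np.sin(a)]);print(c)
plan(c,98);level()"
```

```text
time_s: 16.05
tcp_pos: [0.4261, 0.2524, 0.0093]
ee_rot: [-1.998, -2.424, 0.002]
contact_force: [0.2, 0.7, -0.4]
grip_width: 0.0614
grip_force: 0.0
time_s: 16.65
tcp_pos: [0.4275, 0.253, 0.0118]
ee_rot: [1.996, 2.425, 0.002]
contact_force: [-2.4, -0.8, 6.6]
grip_width: 0.0398
grip_force: 35.0
time_s: 17.15
tcp_pos: [0.427, 0.2528, 0.1108]
ee_rot: [1.995, 2.424, 0.003]
contact_force: [-0.5, -0.6, -3.7]
grip_width: 0.0398
grip_force: 35.0
[ 0.55238223 -0.27133602]
tool shift [-5.385e+02  2.220e+01  1.000e-01] z 0.1108 padline yaw 11.1 tilt [ 0.003  0.    -1.   ]
turn about tool z (rad) -1.517
level by tool rotvec [0.003 0.    0.   ] q6 0.23
```

```bash
python3 -m creep '[[[-20,1,-5,0,0,0],[-40,1.6,0,0,0,0],[-45,1.8,0,0,0,0],[-45,1.8,0,0,0,0],[-45,1.8,0,0,0,0],[-45,1.8,0,0,0,0],[-45,1.8,0,0,0,0],[-45,1.8,0,0,0,0],[-45,1.8,0,0,0,0],[-45,1.8,0,0,0,0]]]'
python3 -m creep '[[[-45,1.8,0,0,0,0],[-45,1.8,0,0,0,0],[-30,1.4,0,0,0,0],[-18.5,1,0,0,0,0],[0,0,0,0,0,0.14],[0,0,0,0,0,0.14],[0,0,0,0,0,0.14],[0,0,0,0,0,0.14],[0,0,0,0,0,0.14],[0,0,0,0,0,0.14]]]'
python3 -m creep '[[[0,0,0,0,0,0.14],[0,0,0,0,0,0.14],[0,0,0,0,0,0.14],[0,0,0,0,0,0.14],[0,0,0,0,0,0.14],[0,0,0,0,0,0.085],[0,0,0,0,0,0],[0,0,0,0,0,0]]]'
python3 -c "
from h import *
plan([.5524,-.2713],98);level()"
```

```text
time_s: 18.15
tcp_pos: [0.5224, -0.1572, 0.112]
ee_rot: [-1.994, -2.422, 0.001]
contact_force: [1.4, 0.7, -2.9]
grip_width: 0.04
grip_force: 35.0
time_s: 19.15
tcp_pos: [0.5557, -0.2892, 0.113]
ee_rot: [-2.812, -1.392, 0.001]
contact_force: [-0.3, 0.9, -3.5]
grip_width: 0.0396
grip_force: 35.0
time_s: 19.95
tcp_pos: [0.5562, -0.2898, 0.1141]
ee_rot: [-3.132, -0.223, 0.001]
contact_force: [-0.9, -0.4, -4.0]
grip_width: 0.0398
grip_force: 35.0
tool shift [ -1.1 -18.8   0. ] z 0.1141 padline yaw -81.9 tilt [-0.001  0.002 -1.   ]
turn about tool z (rad) 0.002
level by tool rotvec [-0.002  0.001  0.   ] q6 0.86
```

```bash
python3 -m creep '[[[-1.1,-18.8,0,0,0,0],[0,0,0,0,0,0],[0,0,35,0,0,0],[0,0,30,0,0,0],[0,0,20,0,0,0],[0,0,6,0,0,0],[0,0,0,0,0,0]]]'
python3 -c "
from h import *
plan([.5524,-.2713],98)"
python3 -m creep '[[[0,0,4,0,0,0],[0,0,2,0,0,0],[0,0,1.5,0,0,0],[0,0,0,0,0,0]]]'
```

```text
time_s: 20.65
tcp_pos: [0.5527, -0.2717, 0.0237]
ee_rot: [-3.133, -0.22, 0.001]
contact_force: [-0.4, 0.0, -3.1]
grip_width: 0.0396
grip_force: 35.0
tool shift [-0.2 -0.4  0. ] z 0.0237 padline yaw -82.0 tilt [-0.001  0.001 -1.   ]
turn about tool z (rad) 0.001
time_s: 21.05
tcp_pos: [0.5537, -0.2725, 0.0177]
ee_rot: [3.133, 0.219, 0.003]
contact_force: [-0.4, -0.0, -4.0]
grip_width: 0.0397
grip_force: 35.0
```

```bash
python3 -m creep '[[[0,0,1.5,0,0,0],[0,0,1,0,0,0],[0,0,0,0,0,0]]]'
python3 -m creep '[[[0,0,0.6,0,0,0],[0,0,0,0,0,0]]]'
```

```text
time_s: 21.35
tcp_pos: [0.5536, -0.2725, 0.0149]
ee_rot: [3.134, 0.219, 0.003]
contact_force: [0.2, 0.2, -3.0]
grip_width: 0.0399
grip_force: 35.0
time_s: 21.55
tcp_pos: [0.5536, -0.2725, 0.0148]
ee_rot: [3.134, 0.219, 0.002]
contact_force: [-1.7, 0.9, 1.3]
grip_width: 0.0398
grip_force: 35.0
```

```bash
python3 -m creep '[[[0,0,0,0,0,0],[0,0,0,0,0,0],[0,0,0,0,0,0]]]' 0.1
python3 -m creep '[[[0,0,-20,0,0,0],[0,0,-40,0,0,0],[0,0,-45,0,0,0],[0,0,0,0,0,0],[0,0,0,0,0,0]]]'
python3 -c "
from h import *
plan([.4327,-.258],100)"
```

```text
time_s: 21.85
tcp_pos: [0.5538, -0.2726, 0.0145]
ee_rot: [3.133, 0.219, 0.004]
contact_force: [-0.8, -0.3, -0.0]
grip_width: 0.0513
grip_force: 0.0
time_s: 22.35
tcp_pos: [0.5544, -0.2731, 0.1212]
ee_rot: [3.131, 0.219, 0.007]
contact_force: [-0.7, 0.6, -1.2]
grip_width: 0.0522
grip_force: 0.0
tool shift [-118.4  -31.8   -0.6] z 0.1212 padline yaw -82.0 tilt [ 0.005 -0.002 -1.   ]
turn about tool z (rad) -0.035
```

```bash
python3 -m creep '[[[-40,-10.6,0,0,0,0],[-40,-10.6,0,0,0,0],[-38.4,-10.6,0,0,0,0],[0,0,0,0,0,-0.035],[0,0,0,0,0,0],[0,0,0,0,0,0]]]' 0.7
python3 -c "
from h import *
im=eyes.camera('side');cv2.imwrite('pics/b.png',cv2.resize(im[170:320,180:480],None,fx=2.66,fy=2.66)[...,::-1])
plan([.4327,-.258],100)"
```

```text
time_s: 22.95
tcp_pos: [0.4313, -0.2571, 0.1179]
ee_rot: [-3.129, -0.272, -0.0]
contact_force: [-0.4, -0.0, -0.4]
grip_width: 0.0805
grip_force: 0.0
tool shift [ 0.9  0.9 -0. ] z 0.1182 padline yaw -80.0 tilt [ 0.     0.001 -1.   ]
turn about tool z (rad) -0.0
```

View pics/b.png

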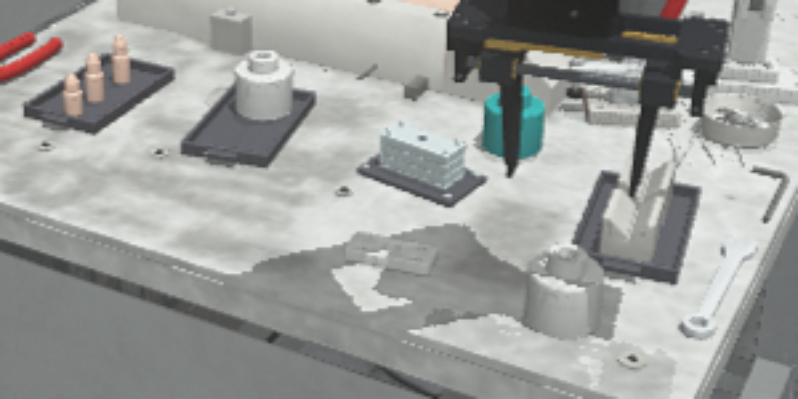

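The side crop shows three upright electrodes in their tray (73–121, 60–95) and both V blocks in theirs (635,225). The pile is about three plates high (423,150). The gripper is above the stop.

```bash
python3 -m creep '[[[0.9,0.9,25,0,0,0],[0,0,30,0,0,0],[0,0,25,0,0,0],[0,0,16,0,0,0],[0,0,8,0,0,0],[0,0,0,0,0,0]]]'
python3 -m creep '[[[0,0,0,0,0,0],[0,0,0,0,0,0],[0,0,0,0,0,0],[0,0,0,0,0,0],[0,0,0,0,0,0]]]' -1 35
python3 -m creep '[[[0,0,-20,0,0,0],[0,0,-40,0,0,0],[0,0,-45,0,0,0],[0,0,0,0,0,0],[0,0,0,0,0,0]]]'
python3 -c "
from h import *
a=np.radians(10);c=np.array([.5868,.1031])-.029*np.array([np.cos(a),np.sin(a)]);print(c)
plan(c,100);level()"
```

```text
time_s: 23.6
tcp_pos: [0.4324, -0.2575, 0.0136]
ee_rot: [-3.128, -0.274, 0.001]
contact_force: [0.1, -0.9, 0.2]
grip_width: 0.0807
grip_force: 0.0
time_s: 24.1
tcp_pos: [0.4333, -0.2584, 0.0159]
ee_rot: [3.129, 0.274, 0.004]
contact_force: [-0.0, 0.5, 3.5]
grip_width: 0.0543
grip_force: 35.0
time_s: 24.6
tcp_pos: [0.4329, -0.2583, 0.1208]
ee_rot: [3.128, 0.273, 0.004]
contact_force: [-0.2, -0.0, -3.7]
grip_width: 0.0542
grip_force: 35.0
[0.55824058 0.0980642 ]
tool shift [ 1.852e+02 -3.292e+02 -1.000e-01] z 0.1208 padline yaw -80.0 tilt [ 0.003 -0.001 -1.   ]
turn about tool z (rad) -0.0
level by tool rotvec [ 0.002 -0.003  0.   ] q6 0.75
```

```bash
python3 -m creep '[[[9.3,-16.5,0,0,0,0],[20.8,-37,0,0,0,0],[20.8,-37,0,0,0,0],[20.8,-37,0,0,0,0],[20.8,-37,0,0,0,0],[20.8,-37,0,0,0,0],[20.8,-37,0,0,0,0],[20.8,-37,0,0,0,0],[20.8,-37,0,0,0,0],[9.3,-16.5,0,0,0,0]]]'
python3 -m creep '[[[0,0,0,0,0,0],[0,0,35,0,0,0],[0,0,30,0,0,0],[0,0,20,0,0,0],[0,0,6,0,0,0],[0,0,0,0,0,0]]]'
python3 -c "
from h import *
plan([.5582,.0981],100)"
```

```text
time_s: 25.6
tcp_pos: [0.5563, 0.101, 0.1168]
ee_rot: [-3.129, -0.278, 0.006]
contact_force: [-1.0, -1.0, -2.2]
grip_width: 0.0537
grip_force: 35.0
time_s: 26.2
tcp_pos: [0.5557, 0.0972, 0.0268]
ee_rot: [3.129, 0.272, -0.006]
contact_force: [-1.1, 0.2, -2.7]
grip_width: 0.054
grip_force: 35.0
tool shift [ 2.6 -0.5 -0. ] z 0.0268 padline yaw -80.0 tilt [-0.004 -0.001 -1.   ]
turn about tool z (rad) -0.001
```

```bash
python3 -m creep '[[[1.5,0,3,0,0,0],[0,0,2,0,0,0],[0,0,1,0,0,0],[0,0,0,0,0,0]]]'
python3 -m creep '[[[0,0,1.2,0,0,0],[0,0,0,0,0,0],[0,0,0,0,0,0]]]'
```

```text
time_s: 26.6
tcp_pos: [0.5597, 0.0983, 0.0237]
ee_rot: [3.129, 0.274, 0.004]
contact_force: [0.3, -0.5, -2.3]
grip_width: 0.0536
grip_force: 35.0
time_s: 26.9
tcp_pos: [0.5593, 0.0983, 0.022]
ee_rot: [3.13, 0.274, 0.002]
contact_force: [-0.2, -0.1, -3.1]
grip_width: 0.0541
grip_force: 35.0
```

```bash
python3 -m creep '[[[0,0,1.5,0,0,0],[0,0,1,0,0,0],[0,0,0,0,0,0],[0,0,0,0,0,0]]]'
python3 -m creep '[[[0,0,0.8,0,0,0],[0,0,0,0,0,0],[0,0,0,0,0,0]]]'
```

```text
time_s: 27.3
tcp_pos: [0.5592, 0.0983, 0.0193]
ee_rot: [3.13, 0.274, 0.002]
contact_force: [0.5, 0.4, -2.9]
grip_width: 0.0541
grip_force: 35.0
time_s: 27.6
tcp_pos: [0.5595, 0.0983, 0.0188]
ee_rot: [3.129, 0.274, 0.003]
contact_force: [-0.6, 0.3, -1.5]
grip_width: 0.0544
grip_force: 35.0
```

```bash
python3 -m creep '[[[0,0,0,0,0,0],[0,0,0,0,0,0],[0,0,0,0,0,0]]]' 0.45
python3 -m creep '[[[0,0,-20,0,0,0],[0,0,-40,0,0,0],[0,0,-45,0,0,0],[0,0,0,0,0,0],[0,0,0,0,0,0]]]'
python3 - <<'E'
from h import *
plan([.4452,-.113],9.4);level()
im=cv2.imread("pics/top0.png").astype(int)
for n,b in(("pile",(305,190,348,216)),):
    s=im[b[1]:b[3],b[0]:b[2]]
    m=((s.min(2)>150)).astype(np.uint8)
    N,l,st,ce=cv2.connectedComponentsWithStats(m);i=1+st[1:,4].argmax()
    c=cv2.findContours((l==i).astype(np.uint8),cv2.RETR_EXTERNAL,cv2.CHAIN_APPROX_NONE)[0][0]
    r=cv2.minAreaRect(c);q=cv2.boxPoints(r)+[b[0],b[1]];print(st[i],r,q.round(1).tolist())
    for z in(.03,.04,.05):
        P=np.array([onz("top",*p,z)[:2] for p in q]);e=np.roll(P,-1,0)-P
        print(z,P.mean(0).round(4),np.linalg.norm(e,axis=1).round(3),np.degrees(np.arctan2(e[:,1],e[:,0])).round(1))
E
```

```text
time_s: 27.9
tcp_pos: [0.5598, 0.0983, 0.0191]
ee_rot: [3.129, 0.274, 0.004]
contact_force: [-0.9, 0.2, 0.2]
grip_width: 0.0682
grip_force: 0.0
time_s: 28.4
tcp_pos: [0.5604, 0.0984, 0.1257]
ee_rot: [3.129, 0.274, 0.008]
contact_force: [-0.9, 0.3, -1.2]
grip_width: 0.0689
grip_force: 0.0
tool shift [-150.2  188.2   -0.7] z 0.1257 padline yaw -80.0 tilt [ 0.005  0.    -1.   ]
turn about tool z (rad) -1.56
level by tool rotvec [ 0.001 -0.005 -0.   ] q6 1.48
[  0   0  43  26 289] ((21.0, 12.5), (25.0, 42.0), 90.0) [[305.0, 190.0], [347.0, 190.0], [347.0, 215.0], [305.0, 215.0]]
0.03 [ 0.5796 -0.0786] [0.111 0.068 0.11  0.068] [-90.  178.   90.   -0.8]
0.04 [ 0.5772 -0.0774] [0.11  0.067 0.109 0.067] [-90.  178.   90.   -0.8]
0.05 [ 0.5749 -0.0763] [0.109 0.067 0.108 0.067] [-90.  178.   90.   -0.8]
```

```bash
python3 -m creep '[[[-25,31.4,0,0,0,0],[-25,31.4,0,0,0,0],[-25,31.4,0,0,0,0],[-25,31.4,0,0,0,0],[-25,31.4,0,0,0,0],[-25.2,31.2,0,0,0,0],[0,0,0,0,0,-0.142],[0,0,0,0,0,-0.142],[0,0,0,0,0,-0.142],[0,0,0,0,0,-0.142]]]' 0.1
python3 -m creep '[[[0,0,0,0,0,-0.142],[0,0,0,0,0,-0.142],[0,0,0,0,0,-0.142],[0,0,0,0,0,-0.142],[0,0,0,0,0,-0.142],[0,0,0,0,0,-0.142],[0,0,0,0,0,-0.14],[0,0,0,0,0,0],[0,0,0,0,0,0]]]'
python3 - <<'E'
from h import *
plan([.4452,-.113],9.4);level()
im=cv2.imread("pics/top0.png").astype(int)
k=np.zeros(im.shape[:2],np.uint8)
cv2.fillPoly(k,[np.int32([[280+u/5,165+v/5] for u,v in((152,146),(308,168),(302,240),(142,215))])],1)
m=k*((im.min(2)>150)).astype(np.uint8)
c=max(cv2.findContours(m,cv2.RETR_EXTERNAL,cv2.CHAIN_APPROX_NONE)[0],key=cv2.contourArea)
q=cv2.boxPoints(cv2.minAreaRect(c));print(q.round(1).tolist())
for z in(.03,.036,.046):
    P=np.array([onz("top",*p,z)[:2] for p in q]);e=np.roll(P,-1,0)-P
    print(z,P.mean(0).round(4),np.linalg.norm(e,axis=1).round(3),np.degrees(np.arctan2(e[:,1],e[:,0])).round(1))
s=cv2.imread("pics/side0.png")
cv2.imwrite("pics/s.png",cv2.resize(s[200:280,300:400],None,fx=7,fy=7,interpolation=cv2.INTER_CUBIC))
E
```

```text
time_s: 29.4
tcp_pos: [0.4425, -0.1128, 0.1213]
ee_rot: [-2.923, -1.147, 0.002]
contact_force: [0.1, -0.1, -0.1]
grip_width: 0.0522
grip_force: 0.0
time_s: 30.3
tcp_pos: [0.4431, -0.1127, 0.1221]
ee_rot: [-2.035, -2.392, -0.0]
contact_force: [-0.2, -0.1, -0.5]
grip_width: 0.0523
grip_force: 0.0
tool shift [-0.6  2.1 -0. ] z 0.1221 padline yaw 9.2 tilt [-0.001  0.001 -1.   ]
turn about tool z (rad) -0.003
level by tool rotvec [-0.001 -0.001 -0.   ] q6 -0.53
[[312.29998779296875, 205.39999389648438], [313.8999938964844, 195.1999969482422], [339.6000061035156, 199.1999969482422], [338.0, 209.3000030517578]]
0.03 [ 0.58   -0.0785] [0.028 0.069 0.028 0.068] [ -9.5 -99.1 169.7  81. ]
0.036 [ 0.5786 -0.0778] [0.028 0.068 0.028 0.068] [ -9.5 -99.1 169.7  81. ]
0.046 [ 0.5763 -0.0766] [0.028 0.068 0.027 0.067] [ -9.5 -99.1 169.7  81. ]
```

View pics/s.png

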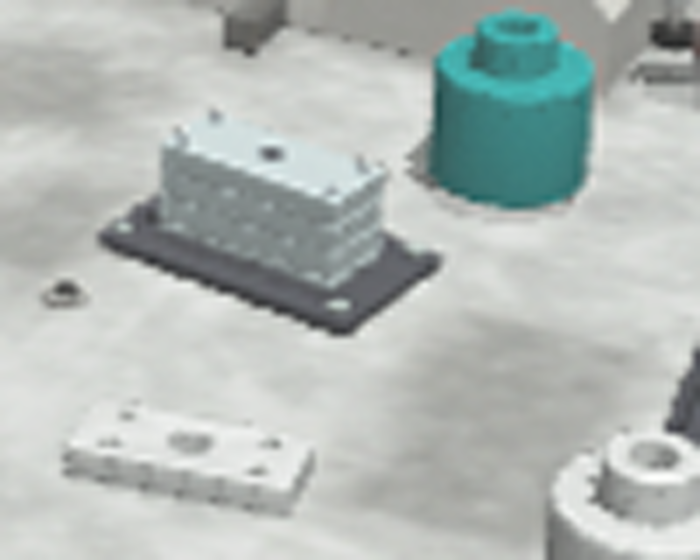

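The side crop shows the pile about three plates high, with its centre hole at crop (272,153), and the loose plate's hole at (190,440).

```bash
python3 - <<'E'
from h import *
def cr(x0,U,V): return x0+(U+.5)/5-.5,165+(V+.5)/5-.5
sd=lambda U,V:(300+(U+.5)/7-.5,200+(V+.5)/7-.5)
print(tri(cr(280,233,188),sd(272,153)),tri(cr(280,300,449),sd(190,440)))
plan([.4452,-.113],9.4)
E
python3 -m creep '[[[-0.6,2.1,30,0,0,0],[0,0,35,0,0,0],[0,0,30,0,0,0],[0,0,15,0,0,0],[0,0,6,0,0,0],[0,0,0,0,0,0],[0,0,0,0,0,0]]]'
```

```text
(array([ 0.57780451, -0.07779624,  0.03936646]), np.float64(0.000625373534569028)) (array([ 0.44449895, -0.11260949,  0.01077899]), np.float64(0.0005388191155728343))
tool shift [-0.6  2.1 -0. ] z 0.1221 padline yaw 9.2 tilt [-0.001  0.001 -1.   ]
turn about tool z (rad) -0.003
time_s: 31.0
tcp_pos: [0.447, -0.1136, 0.0083]
ee_rot: [2.032, 2.393, 0.002]
contact_force: [-0.2, 0.5, 0.1]
grip_width: 0.0525
grip_force: 0.0
```

```bash
python3 -m creep '[[[0,0,3,0,0,0],[0,0,1.5,0,0,0],[0,0,0,0,0,0],[0,0,0,0,0,0]]]'
python3 -m creep '[[[0,0,0,0,0,0],[0,0,0,0,0,0],[0,0,0,0,0,0],[0,0,0,0,0,0],[0,0,0,0,0,0],[0,0,0,0,0,0]]]' -1 30
python3 -m creep '[[[0,0,-20,0,0,0],[0,0,-40,0,0,0],[0,0,-30,0,0,0],[0,0,0,0,0,0],[0,0,0,0,0,0]]]'
python3 -c "
from h import *
plan([.578,-.0778],-9);level()"
```

```text
time_s: 31.4
tcp_pos: [0.4464, -0.1134, 0.0033]
ee_rot: [2.032, 2.394, 0.002]
contact_force: [0.3, -0.0, -0.1]
grip_width: 0.0524
grip_force: 0.0
time_s: 32.0
tcp_pos: [0.4462, -0.1134, 0.003]
ee_rot: [2.032, 2.395, 0.001]
contact_force: [-0.4, -0.3, 0.4]
grip_width: 0.0296
grip_force: 30.0
time_s: 32.5
tcp_pos: [0.4465, -0.1134, 0.0934]
ee_rot: [2.031, 2.394, 0.002]
contact_force: [-0.2, -0.1, -1.3]
grip_width: 0.0297
grip_force: 30.0
tool shift [ 13.7 135.6   0.3] z 0.0934 padline yaw 9.4 tilt [ 0.003 -0.001 -1.   ]
turn about tool z (rad) 0.321
level by tool rotvec [0.003 0.001 0.   ] q6 -0.53
```

```bash
python3 -m creep '[[[2,20,0,0,0,0],[4,39,0,0,0,0],[4,39,0,0,0,0],[3.7,37.6,0,0,0,0],[0,0,0,0,0,0.11],[0,0,0,0,0,0.11],[0,0,0,0,0,0.101],[0,0,0,0,0,0],[0,0,0,0,0,0]]]'
python3 - <<'E'
from h import *
plan([.578,-.0778],-9);level()
E
```

```text
time_s: 33.4
tcp_pos: [0.5766, -0.0775, 0.0913]
ee_rot: [-2.386, -2.041, 0.001]
contact_force: [0.1, -1.3, -1.6]
grip_width: 0.0296
grip_force: 30.0
tool shift [-0.1  1.5 -0. ] z 0.0913 padline yaw -8.9 tilt [-0.002  0.001 -1.   ]
turn about tool z (rad) 0.002
level by tool rotvec [-0.002 -0.    -0.   ] q6 -0.07
```

```bash
python3 -m creep '[[[-0.1,1.5,20,0,0,0],[0,0,12,0,0,0],[0,0,5,0,0,0],[0,0,0,0,0,0],[0,0,0,0,0,0]]]'
python3 - <<'E'
from h import *
plan([.578,-.0778],-9);level()
im=eyes.camera("side")
cv2.imwrite("pics/s2.png",cv2.resize(im[190:270,300:400],None,fx=7,fy=7,interpolation=cv2.INTER_CUBIC)[...,::-1])
E
```

```text
time_s: 33.9
tcp_pos: [0.5793, -0.0781, 0.0564]
ee_rot: [2.388, 2.04, 0.002]
contact_force: [-0.5, 0.1, 0.2]
grip_width: 0.0295
grip_force: 30.0
tool shift [ 0.1 -1.4 -0. ] z 0.0564 padline yaw -9.0 tilt [ 0.002 -0.    -1.   ]
turn about tool z (rad) 0.0
level by tool rotvec [ 0.002 -0.    -0.   ] q6 -0.07
```

View pics/s2.png

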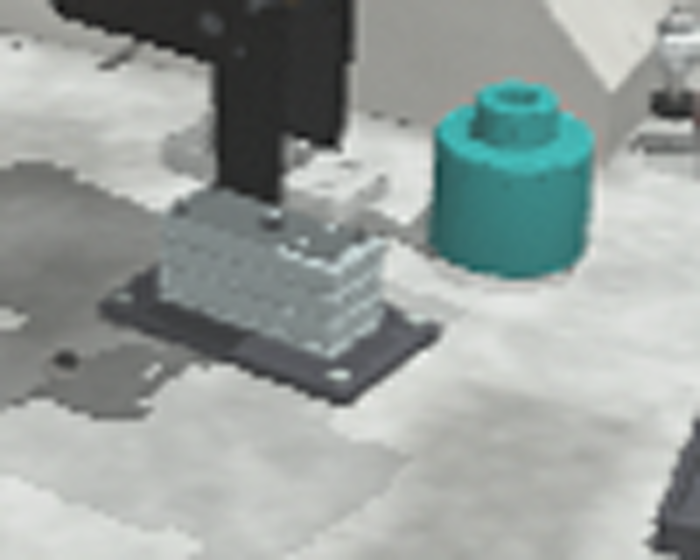

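The held plate (290–385,190) sits a little above and parallel to the pile top (160–385,230). I'm lowering gently.

```bash
python3 -m creep '[[[0,-1.2,3,0,0,0],[0,0,3,0,0,0],[0,0,2,0,0,0],[0,0,0,0,0,0],[0,0,0,0,0,0]]]'
python3 -m creep '[[[0,0,1,0,0,0],[0,0,1,0,0,0],[0,0,0,0,0,0]]]'
python3 -m creep '[[[0,0,1,0,0,0],[0,0,1,0,0,0],[0,0,0,0,0,0]]]'
```

```text
time_s: 34.45
tcp_pos: [0.578, -0.0779, 0.0481]
ee_rot: [2.388, 2.04, 0.002]
contact_force: [-0.8, -0.0, -0.5]
grip_width: 0.0297
grip_force: 30.0
time_s: 34.75
tcp_pos: [0.578, -0.0779, 0.046]
ee_rot: [2.389, 2.04, 0.001]
contact_force: [0.3, -0.3, -1.3]
grip_width: 0.0298
grip_force: 30.0
time_s: 35.05
tcp_pos: [0.5779, -0.0779, 0.044]
ee_rot: [2.389, 2.04, 0.001]
contact_force: [-0.2, 0.3, -0.6]
grip_width: 0.0299
grip_force: 30.0
```

```bash
python3 -m creep '[[[0,0,0.7,0,0,0],[0,0,0.7,0,0,0],[0,0,0,0,0,0]]]'
python3 -m creep '[[[0,0,0.7,0,0,0],[0,0,0,0,0,0]]]'
python3 -m creep '[[[0,0,0.7,0,0,0],[0,0,0,0,0,0]]]'
```

```text
time_s: 35.35
tcp_pos: [0.578, -0.0779, 0.0426]
ee_rot: [2.389, 2.04, 0.001]
contact_force: [0.6, -0.6, 0.2]
grip_width: 0.0295
grip_force: 30.0
time_s: 35.55
tcp_pos: [0.578, -0.0778, 0.042]
ee_rot: [2.389, 2.04, 0.001]
contact_force: [0.0, -0.8, -1.0]
grip_width: 0.0294
grip_force: 30.0
time_s: 35.75
tcp_pos: [0.5781, -0.0779, 0.0418]
ee_rot: [2.389, 2.039, 0.002]
contact_force: [-1.3, 0.9, 3.2]
grip_width: 0.0293
grip_force: 30.0
```

Contact at underside height of about 39 mm, as triangulated. Releasing.

```bash
python3 -m creep '[[[0,0,0,0,0,0],[0,0,0,0,0,0],[0,0,0,0,0,0],[0,0,0,0,0,0]]]' 0.0
python3 -m creep '[[[0,0,-15,0,0,0],[0,0,-40,0,0,0],[0,0,-40,0,0,0],[0,0,-40,0,0,0],[0,45,0,0,0,0],[0,0,0,0,0,0]]]'
python3 -m creep '[[[0,-48,0,0,0,0],[0,-48,0,0,0,0],[0,-48,0,0,0,0],[0,-48,0,0,0,0],[-48,0,0,0,0,0],[-48,0,0,0,0,0],[-48,0,0,0,0,0],[-48,0,0,0,0,0],[-48,0,0,0,0,0],[-48,0,0,0,0,0]]]'
python3 - <<'E'
from h import *
for n in("top","side"):cv2.imwrite(f"pics/{n}F.png",eyes.camera(n)[...,::-1])
t=cv2.imread("pics/topF.png")[160:290,130:440];s=cv2.imread("pics/sideF.png")[165:285,180:480]
a=cv2.resize(t,(700,293));b=cv2.resize(s,(700,280));cv2.imwrite("pics/F.png",np.vstack([a,b]))
E
```

```text
time_s: 36.15
tcp_pos: [0.578, -0.0779, 0.0412]
ee_rot: [2.388, 2.039, 0.001]
contact_force: [-0.2, -0.3, -0.1]
grip_width: 0.0469
grip_force: 0.0
time_s: 36.75
tcp_pos: [0.6262, -0.0858, 0.1794]
ee_rot: [2.385, 2.036, 0.007]
contact_force: [-0.9, 0.3, 0.3]
grip_width: 0.0475
grip_force: 0.0
time_s: 37.75
tcp_pos: [0.3865, -0.3409, 0.1766]
ee_rot: [2.389, 2.039, 0.002]
contact_force: [1.0, -0.1, 0.1]
grip_width: 0.0478
grip_force: 0.0
```

View pics/F.png

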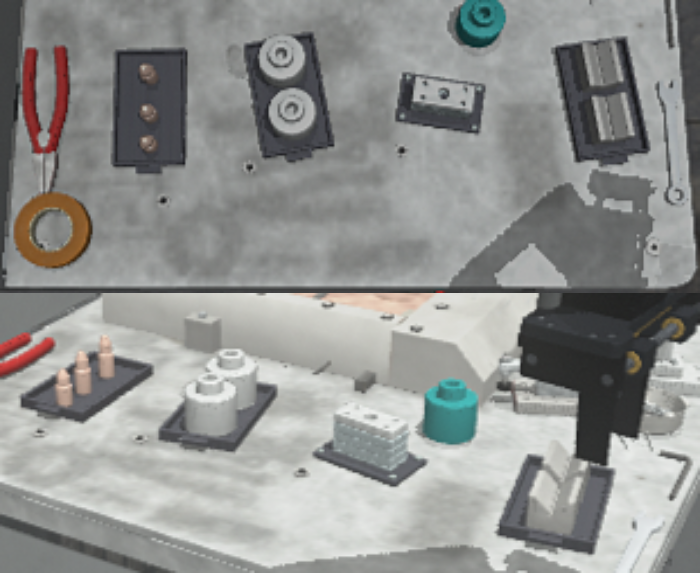

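All five parts are in place: electrodes (148,113) and (148,143), stop (292,110), V block (610,118), and the plate square on the pile (444,93). The pliers have not moved and the gripper is clear, so I'm handing in.

```bash
python3 -m creep '[[[0,0,0,0,0,0],[0,0,0,0,0,0],[0,0,0,0,0,0]]]'; python3 -c "
from plant import order
print(order.finish_job())"
```

```text
time_s: 38.15
tcp_pos: [0.3878, -0.3379, 0.1761]
ee_rot: [2.387, 2.042, 0.002]
contact_force: [0.3, 0.8, -0.0]
grip_width: 0.0475
grip_force: 0.0
the job is handed in; nothing more can be done
None
```

I handed the job in at 38 s: both electrodes, the V block and the stop stand upright in their trays, the plate lies square on its pile, and the pliers are where they were; the hand-in returned no verdict.

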